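Eject the strainer disc from its ring and hang it on the slanted drying peg

ROBOT

A 6-joint arm with a two-finger parallel gripper is mounted at the origin on the work surface; the furniture and walls round the work are solid. World frame = base frame: x ahead of the robot, y to its left, z up, the work surface at z = 0. Lengths are in m, angles in rad, forces in N, time in s.
With the tool pointing down it reaches from about 0.325 to 0.925 m from the base axis. Payload 3.1 kg.
Tool frame: the origin (TCP) lies on the centre line of the jaws, within the pads' length; the fingertips stand 11 mm ahead of it and the grasp point (between the pads) lies 8 mm behind it; x points along the fingers, y is the direction in which the jaws open and shut, and the axes are right-handed (so a half turn about x gives the same grasp; the last joint's range is limited). The gripper opens to 85 mm and grips with 20 to 120 N. Pads are 22 mm wide; open, the fingers measure 114 mm over their backs; the gripper's body (76 mm by 85 mm) begins 54 mm behind the grasp point. The pads swing forward as they close: fully open they stand 13 mm farther back than shut.
Start: joints at [1.079, 0.217, 1.613, -0, 1.311, -0.112], TCP at [0.232, 0.58, 0.242] pointing down, gripper open.
Joint ranges: [-2.75, 2.75], [-0.78, 2.1], [0.31, 2.55], [-1.13, 4.27], [0.13, 2.63], [-2.58, 2.58]. Speed limits (rad/s): [2.79, 2.79, 3.14, 3.14, 3.14, 3.14].

INTERFACE

Orientations are given as [roll, pitch, yaw] about the fixed x, y, z axes, in that order (R = Rz(yaw) Ry(pitch) Rx(roll)).
In Python, from cell import env gives the robot as it stands.
- The arm moves only by the shell command python3 -m pendant 'ROWS'. ROWS is text: rows parted by semicolons, each of 7 numbers parted by spaces: the shift along the tool's x, y, z in cm, then the turn, a rotation vector about the tool's x, y, z in degrees, then the finger opening in cm, from 0 to 8.54. A call has 1 to 5 rows; each row shifts and turns the pose as measured when the row begins, along the tool's axes as they then stand; what a row does not reach is not made up. A row lasts 1/10 s, in which the tool goes at most 50 mm and 8.59 degrees, less where a joint would pass 70% of its speed; a pose out of reach is approached as far as the arm can. A call with a gripper value outside its range is refused whole. The fingers move at their own pace and stop on an object; the grip force is fixed at half the most. Time passes only in rows, so rows that do not move let the fingers close. It gives the time, the measured TCP pose, the force and the opening at its end, in the units of the state.
- env.read_state(): the state, without advancing time (a new reading comes with each control period).
- env.camera(name): name is "scene" or "top" or "wrist"; returns a dict with "frame" (420x560x3 uint8, blue, green, red), "fov_y" (degrees; the focal length in pixels is half the picture's height over the tangent of half this angle, whatever the lens; pixels are square), "cx", "cy" (the principal point, pixels), "dist" ([k1, k2, p1, p2, k3] as OpenCV has them; the pictures are not rectified), "world_to_cam" (4x4, takes a point from world to camera coordinates); the wrist camera has in their place "mount" (4x4, takes a point from camera to tool coordinates, whose origin is the TCP and whose axes are the tool frame's). Camera axes: x right, y down, z forward; pixel columns grow to the right and rows downward; lengths in m; the calibration is good to about 2 mm. A picture is of the moment at which its call begins: read the wrist's pose just before it. There is no depth.
- env.job_done(): hands the job in, once; it reports no verdict.
The state is a dict: "clock": time; "joint_positions": joint angles; "dq": joint speeds; "effort": joint torques, N m; "tool_pos": TCP position; "tool_rot": TCP orientation; "wrist_force": force on the tool from outside, world axes, zero at the start; "wrist_torque": the same for the moment, N m; "gripper_width": finger opening in m.
Only numpy, scipy, OpenCV 4.12 (cv2) and the standard library are available. Lean on these libraries where they do the work, as an engineer would, in place of code of your own. Each camera call takes 0.05 s, during which the arm holds its last target.

TASK

After decanting, take out the strainer: press the red lever paddle all the way down so that the plunger pushes the loose strainer disc up out of its ring, then lift the disc off from above and hang it by its centre hole on the slanted drying peg, slid all the way down against the collar. After that push the plunger fully back down, and let go of everything. Do not drop the disc, and leave the corks and the bung where they stand.

Things in the scene. Friction and masses are not known exactly. Their poses are not given: they have to be found in the camera images.
- strainer_center (a point): centre (half-way up) of the loose strainer disc: flat metal disc with dark perforations, diameter 56 mm, 8 mm thick, 18 mm centre hole, about 60 g; z is its axis. At the start it lies in the steel ring, its top 4 mm below the rim, loose on an inner lip; once pushed up it can be gripped by its edge across 56 mm.
- ring_top (a point): centre of the top rim of the steel ring (inner diameter 60 mm, outer 74 mm, rim 95 mm above the counter) on the fixed ejector stand (dark wooden base 100 x 150 mm, three thin legs). z up; the lever sticks out from under the ring along -y, its pivot 70 mm from the ring's axis and 60 mm above the counter.
- paddle (a point): middle of the upper face of the red paddle (38 x 40 mm) at the lever's outer end, about 160 mm from the ring's axis; about 93 mm above the counter at the start, 36 mm when fully pressed (it swings about the pivot, 5 mm sideways at most). Pressing takes about 4 to 6 N; the lever stays where it is left. The point moves with the lever.
- plunger_top (a point): top of the centring stub (diameter 12 mm, 4 mm tall) on the black plunger head (diameter 36 mm), on the ring's axis under the disc. 86 mm above the counter when down (9 mm below the ring's rim), 131 mm when up; the raised disc lies flat on the head, its underside 32 mm above the rim. Can be pushed down from above through the empty ring with about 5 N.
- plunger (a joint): height of the plunger: 0 fully down (start), 0.045 m fully up. Geared to the lever, so pressing the paddle raises it and pushing it down raises the paddle; it stays where it is left.
- lever (a joint): lever angle: 0 paddle up (start), 0.64 rad paddle fully pressed.
- peg: steel drying peg, a round bar of 12 mm diameter on a fixed stand (round dark base 90 mm across, thin post). Origin: on the peg's axis at the upper face of its collar (diameter 32 mm, about 86 mm above the counter). z runs up along the peg to the round tip, 55 mm away, leaning 30 degrees from vertical roughly to the left and away; y is level. A disc hung home has its centre 4 mm up z.
- cork_a: mushroom-shaped used cork, 33 mm in diameter, 48 mm tall, standing; origin at its foot. Leave alone.
- cork_b: a second such cork. Leave alone.
- bung: turned beech barrel bung, 50 mm in diameter, 35 mm tall; origin at its foot. Leave alone.
Things that resemble listed ones, but are neither listed nor needed, are in the scene too. Of the things like the part that bears strainer_center, leave any that is orange; of the rest the larger one is meant.

How it is judged:
By the outcome, as a careful person would: the job done as asked, in the order asked, and still so for the second after the job is handed in, with the robot touching nothing.
It also fails if it takes over 64 s, if anything falls off the work surface, if the arm or the gripper's body presses on something with over 40 N, if the wrist force passes 120 N, or if a joint passes its speed limit or range.

## Working session

There is one attempt and no reset: what is moved stays moved. The work goes in short steps, Python scripts to look and compute and a shell command to move; the robot and the scene stay as the last step left them, time stands still between calls to the robot, and variables do not carry over. Pictures are saved under pics/ and viewed, and the job is handed in when it is done.

```bash
ls; mkdir -p pics; python3 - <<'E'
from cell import env
import cv2
s=env.read_state();print(s)
for n in("scene","top","wrist"):
    c=env.camera(n);cv2.imwrite(f"pics/{n}0.png",c["frame"]);print(n,{k:v for k,v in c.items() if k!="frame"})
E
```

```text
pics
{'clock': 0.0, 'joint_positions': array([ 1.07879208e+00,  2.17775966e-01,  1.61495189e+00, -2.52144395e-05,
        1.31127240e+00, -1.12162475e-01]), 'dq': array([-1.69807949e-03,  3.67642436e-04, -9.71665581e-04, -6.53713644e-04,
        3.85038346e-05, -9.28270915e-04]), 'effort': array([-5.12527404e-04, -3.96837151e+01, -3.03860128e+01, -6.11056225e-05,
        9.43813473e-03,  1.99412216e-05]), 'tool_pos': array([0.2313208 , 0.57976299, 0.24094542]), 'tool_rot': array([-1.67284352,  1.5683886 , -2.0526788 ]), 'wrist_force': array([0.45533463, 0.05336922, 0.69877883]), 'wrist_torque': array([-0.02268098, -0.00223866,  0.04405754]), 'gripper_width': 0.08544673334081423}
scene {'fov_y': 46.84469059132781, 'cx': 278.0174635539093, 'cy': 211.4145509561178, 'dist': array([0.06013769, 0.        , 0.        , 0.        , 0.        ]), 'world_to_cam': array([[-0.77033668, -0.63757682, -0.00878569,  0.29367175],
       [-0.52201898,  0.63850935, -0.56551038,  0.38548947],
       [ 0.36616606, -0.4310471 , -0.82469438,  0.83271266],
       [ 0.        ,  0.        ,  0.        ,  1. 
[... 253 characters left out ...]
    [-0.98405743, -0.01385267, -0.17731067,  0.4716417 ],
       [ 0.17739964, -0.00547226, -0.98412368,  1.12278452],
       [ 0.        ,  0.        ,  0.        ,  1.        ]])}
wrist {'fov_y': 58.936711243157525, 'cx': 280.8464970858843, 'cy': 206.6279067525246, 'dist': array([-0.09480892,  0.        ,  0.        ,  0.        ,  0.        ]), 'mount': array([[ 1.83800351e-05, -2.66316501e-01,  9.63885637e-01,
        -1.31633485e-01],
       [ 9.99999807e-01, -5.93584973e-04, -1.83073072e-04,
        -1.84374359e-03],
       [ 6.20903410e-04,  9.63885454e-01,  2.66316439e-01,
        -6.65689474e-02],
       [ 0.00000000e+00,  0.00000000e+00,  0.00000000e+00,
         1.00000000e+00]])}
```

View pics/scene0.png

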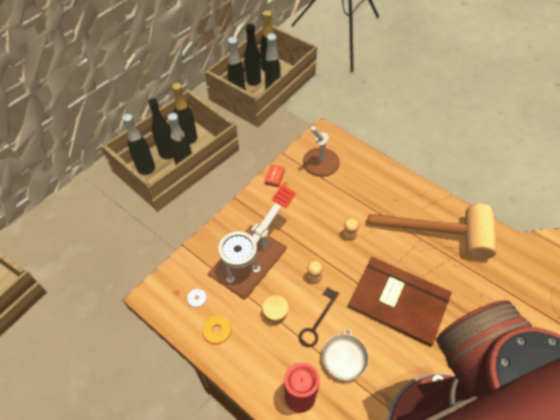

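View pics/top0.png

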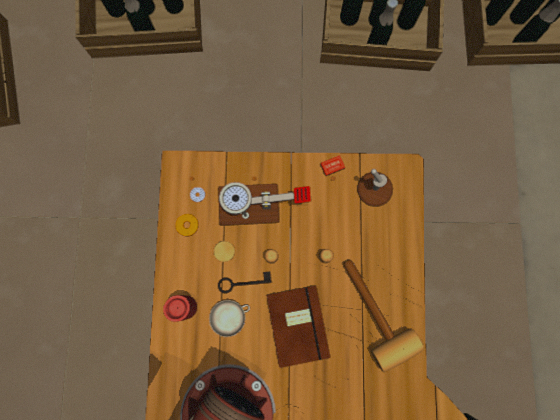

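View pics/wrist0.png

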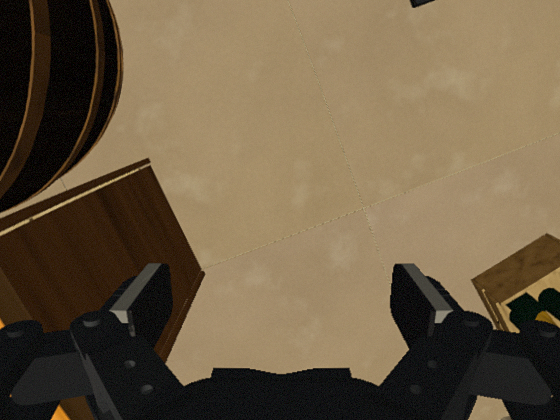

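```bash
cat > h.py <<'E'
import numpy as np, cv2
from scipy.spatial.transform import Rotation as R
from cell import env
def K(c):
    f=210/np.tan(np.radians(c["fov_y"]/2)); return np.array([[f,0,c["cx"]],[0,f,c["cy"]],[0,0,1.]])
def tool(s):
    T=np.eye(4);T[:3,:3]=R.from_euler("xyz",s["tool_rot"]).as_matrix();T[:3,3]=s["tool_pos"];return T
def cam(n):
    s=env.read_state();c=dict(env.camera(n))
    c["c2w"]=tool(s)@c["mount"] if n=="wrist" else np.linalg.inv(c["world_to_cam"]); return c
def ray(c,px):
    p=cv2.undistortPoints(np.array([[px]],float),K(c),c["dist"])[0,0]
    d=c["c2w"][:3,:3]@np.array([p[0],p[1],1]);return c["c2w"][:3,3],d/np.linalg.norm(d)
def onz(c,px,z):
    o,d=ray(c,px);return o+d*(z-o[2])/d[2]
def tri(rs):
    A=np.zeros((3,3));b=np.zeros(3)
    for o,d in rs:
        P=np.eye(3)-np.outer(d,d);A+=P;b+=P@o
    x=np.linalg.solve(A,b);return x,[np.linalg.norm((np.eye(3)-np.outer(d,d))@(x-o)) for o,d in rs]
def proj(c,X):
    w=np.linalg.inv(c["c2w"]);r,_=cv2.Rodrigues(w[:3,:3])
    return cv2.projectPoints(np.array(X,float).reshape(-1,3),r,w[:3,3],K(c),c["dist"])[0][:,0]
def crop(c,name,x,y,w,h,k):
    im=cv2.resize(c["frame"][y:y+h,x:x+w],None,fx=k,fy=k,interpolation=cv2.INTER_CUBIC);cv2.imwrite(f"pics/{name}.png",im)
def goto(p,Rm=None):
    "print shift (cm, tool axes) and rotvec deg (tool) from the current pose to p"
    s=env.read_state();T=tool(s)
    print("shift cm",np.round(T[:3,:3].T@(np.array(p)-T[:3,3])*100,2),"turn",np.round(np.degrees(R.from_matrix(T[:3,:3].T@Rm).as_rotvec()),2) if Rm is not None else "", "t",s["clock"])
E
python3 - <<'E'
from h import *
c=cam("top");crop(c,"t1",170,150,240,130,3.3)
c=cam("scene");crop(c,"s1",150,110,220,240,2.5)
E
```

```text
(no output)
```

View pics/t1.png

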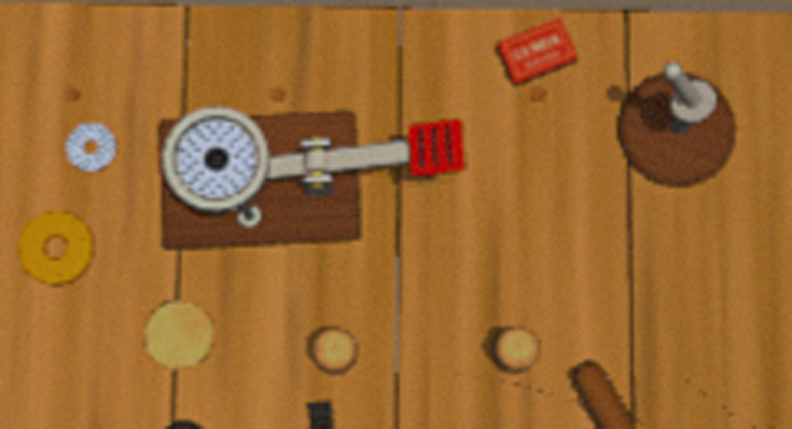

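View pics/s1.png

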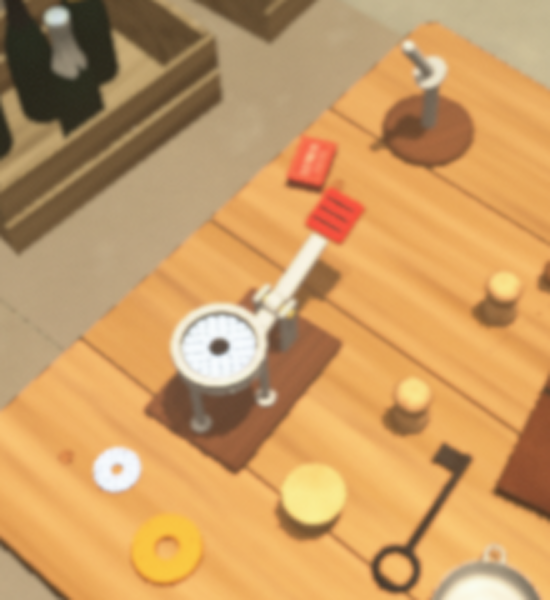

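Candidates for the disc in the top view are the perforated disc in the ring (236,198), the small loose white disc (197,194) and the orange one (187,225). I choose the one in the ring: it is the largest, not orange, and perforated, as the crop confirms. Peg collar is at (380,181) and its tip at (374,171). The red paddle is at (302,195); the red box at (332,165) is a look-alike.

```bash
python3 - <<'E'
from h import *
t=cam("top");s=cam("scene")
def red(c,box):
    x,y,w,h=box;f=cv2.cvtColor(c["frame"][y:y+h,x:x+w],cv2.COLOR_BGR2HSV)
    m=((f[...,1]>190)&((f[...,0]<6)|(f[...,0]>174))&(f[...,2]>110)).astype(np.uint8)
    n,l,st,ce=cv2.connectedComponentsWithStats(m);i=1+np.argmax(st[1:,4])
    m=(l==i).astype(np.uint8);cs=cv2.findContours(m,0,2)[0];r=cv2.minAreaRect(max(cs,key=cv2.contourArea))
    return np.array(r[0])+[x,y],r
pt,r1=red(t,(285,180,35,30));ps,r2=red(s,(265,180,40,35))
print(pt,r1,ps,r2);print("paddle",onz(t,pt,.093),onz(s,ps,.093),tri([ray(t,pt),ray(s,ps)]))
print("ring",onz(t,(235.5,198.2),.095),tri([ray(t,(235.5,198.2)),ray(s,(237.5,247.5))]))
# hole of disc z=.091
print("hole",onz(t,(235.6,198),.089),onz(s,(238,248.5),.089))
co=tri([ray(t,(379.7,180.6)),ray(s,(322.8,138.8))]);ti=tri([ray(t,(373.6,170.9)),ray(s,(313.2,128.4))])
d=ti[0]-co[0];print("collar",co,"tip",ti,np.linalg.norm(d),d/np.linalg.norm(d))
print(onz(t,(379.7,180.6),.086),onz(s,(322.8,138.8),.086))
# stand base edges dir
for p in((162,121),(354,113),(359,240),(163,248)):print(onz(t,(170+p[0]/3.3,150+p[1]/3.3),.012))
for n,p in dict(corka=(332,350),corkb=(515,348)).items(): print(n,onz(t,(170+p[0]/3.3,150+p[1]/3.3),.048))
print('bung',onz(t,(170+179/3.3,150+334/3.3),.035))
E
```

```text
[301.5 194.5] ((16.5, 14.5), (15.0, 15.0), 90.0) [281. 191.] ((16.0, 11.0), (0.0, 0.0), 0.0)
paddle [ 0.49971189 -0.16245     0.093     ] [ 0.512359   -0.16953077  0.093     ] (array([ 0.49935593, -0.15991314,  0.11206239]), [np.float64(0.004025316952502947), np.float64(0.004025316952503154)])
ring [ 0.48836805 -0.01004438  0.095     ] (array([ 0.48888809, -0.00976837,  0.09573464]), [np.float64(0.0007354343954158536), np.float64(0.0007354343954158343)])
hole [ 0.49006057 -0.00967798  0.089     ] [ 0.49037711 -0.0110229   0.089     ]
collar (array([ 0.5352726 , -0.34552462,  0.08972169]), [np.float64(0.0009651081408206684), np.float64(0.000965108140820586)]) tip (array([ 0.54758348, -0.32308346,  0.13279699]), [np.float64(0.0003292566542172345), np.float64(0.0003292566542172855)]) 0.050106338091538756 [0.245695   0.44787065 0.85967776]
[ 0.53709112 -0.34593796  0.086     ] [ 0.53620628 -0.34874708  0.086     ]
[0.53391356 0.03974643 0.012     ]
[ 0.54225011 -0.10513007  0.012     ]
[ 0.44509414 -0.11033609  0.012     ]
[0.437072   0.03547482 0.012     ]
corka [ 0.35993427 -0.09240539  0.048     ]
corkb [ 0.36312757 -0.22320729  0.048     ]
bung [0.37112508 0.01864647 0.035     ]
```

```bash
cat >> h.py <<'E'
def down(yaw): # tool x down, tool z horizontal at heading yaw
    x=np.array([0,0,-1.]);z=np.array([np.cos(yaw),np.sin(yaw),0]);return np.c_[x,np.cross(z,x),z]
E
python3 - <<'E'
from h import *
T=tool(env.read_state());print(np.round(T,3));y=np.arctan2(T[1,2],T[0,2]);print(y)
goto((.499,-.167,.20),down(-.06))
goto((.499,-.167,.20),down(-.3))
E
```

```text
[[-0.     0.371  0.929  0.232]
 [-0.     0.929 -0.371  0.58 ]
 [-1.    -0.001 -0.     0.242]
 [ 0.     0.     0.     1.   ]]
-0.3798051413250916
shift cm [  4.23 -59.49  52.54] turn [-1.832e+01 -1.000e-02  3.000e-02] t 0.35
shift cm [  4.23 -59.49  52.54] turn [-4.57 -0.01  0.03] t 0.35
```

```bash
python3 -m pendant '0 -3.5 3.1 0 0 0 0;0 -3.5 3.1 0 0 0 0;0 -3.5 3.1 0 0 0 0;0 -3.5 3.1 0 0 0 0;0 -3.5 3.1 0 0 0 0'; python3 -m pendant '0 -3.5 3.1 0 0 0 0;0 -3.5 3.1 0 0 0 0;0 -3.5 3.1 0 0 0 0;0 -3.5 3.1 0 0 0 0;0 -3.5 3.1 0 0 0 0'; python3 - <<'E'
from h import *
goto((.499,-.167,.20),down(-.38));print(np.round(env.read_state()["joint_positions"],2))
E
```

```text
clock: 0.85
tool_pos: [0.3117, 0.3589, 0.241]
tool_rot: [1.476, 1.568, 1.106]
wrist_force: [0.8, -0.1, -0.5]
gripper_width: 0.0121
clock: 1.35
tool_pos: [0.3948, 0.1313, 0.2422]
tool_rot: [0.843, 1.562, 0.477]
wrist_force: [0.4, -0.0, 0.3]
gripper_width: -0.0
shift cm [  4.19 -24.14  20.39] turn [ 0.77  0.31 -0.36] t 1.35
[ 0.15 -0.26  2.08  0.    1.31 -1.05]
```

```bash
python3 -m pendant '0.5 -3.5 3 0 0 0 0;0.5 -3.5 3 0 0 0 0;0.5 -3.5 3 0 0 0 0;0.5 -3.5 3 0 0 0 0;0.5 -3.5 3 0 0 0 0'; python3 -m pendant '0 -2.5 2 0 0 0 0;0 -2 1.8 0 0 0 0;0 0 0 0 0 0 0'; python3 - <<'E'
from h import *
goto((.499,-.167,.20),down(-.38));print(np.round(env.read_state()["joint_positions"],2))
c=cam("wrist");cv2.imwrite("pics/w1.png",c["frame"])
E
```

```text
clock: 1.85
tool_pos: [0.4753, -0.0958, 0.22]
tool_rot: [0.578, 1.553, 0.21]
wrist_force: [-0.4, 1.0, 0.6]
gripper_width: -0.0003
clock: 2.15
tool_pos: [0.4959, -0.16, 0.22]
tool_rot: [0.456, 1.552, 0.08]
wrist_force: [-0.3, 0.7, 0.6]
gripper_width: -0.0
shift cm [ 2.   -0.55  0.51] turn [ 0.23  0.97 -0.48] t 2.15
[-0.45  0.    1.89  0.01  1.23 -1.65]
```

View pics/w1.png

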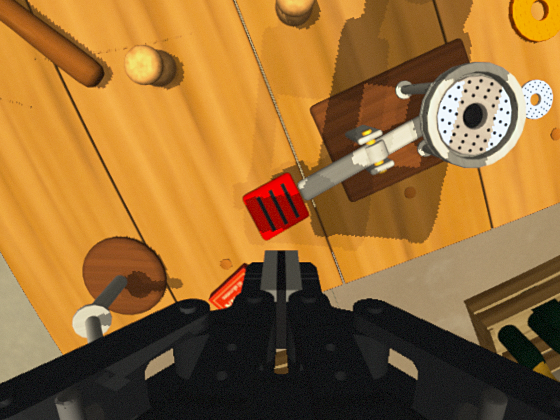

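The wrist view shows the paddle at (276,206), the disc hole at (476,117) and the peg collar at (92,320).

```bash
python3 - <<'E'
from h import *
c=cam("wrist");f=cv2.cvtColor(c["frame"],cv2.COLOR_BGR2HSV)
m=((f[...,1]>180)&((f[...,0]<7)|(f[...,0]>173))&(f[...,2]>90)).astype(np.uint8);m[:160]=0;m[250:]=0;m[:,:235]=0;m[:,320:]=0
M=cv2.findContours(m,0,2)[0];r=cv2.minAreaRect(max(M,key=cv2.contourArea));print(r)
p=onz(c,r[0],.093);print("paddle",p)
m=(c["frame"].max(2)<45).astype(np.uint8);m[:95]=0;m[140:]=0;m[:,:455]=0;m[:,500:]=0
n,l,st,ce=cv2.connectedComponentsWithStats(m);i=1+np.argmax(st[1:,4]);print(ce[i],st[i]);print("hole",onz(c,ce[i],.087), "ring",onz(c,(474,115),.095))
print("collar",onz(c,(92,320),.086))
goto((p[0],p[1],.11),down(-.38))
E
```

```text
((274.443359375, 207.79171752929688), (49.69794464111328, 54.51417541503906), 60.75117111206055)
paddle [ 0.50036606 -0.16625675  0.093     ]
[470.73177843 117.44314869] [462 106  19  24 343]
hole [ 0.4912587  -0.01178354  0.087     ] ring [ 0.4886074  -0.01288554  0.095     ]
collar [ 0.5370038  -0.34666846  0.086     ]
shift cm [10.95 -0.76  0.7 ] turn [ 0.36  0.83 -0.57] t 2.25
```

```bash
python3 -m pendant '4 -0.5 0.3 0.3 0.8 -0.5 0;3.5 -0.3 0.4 0 0 0 0;2.5 0 0 0 0 0 0;1 0 0 0 0 0 0;0 0 0 0 0 0 0'; python3 - <<'E'
from h import *
goto((.5,-.168,.045),down(-.38));print(env.read_state()["wrist_force"])
E
```

```text
clock: 2.75
tool_pos: [0.5001, -0.1614, 0.1094]
tool_rot: [0.583, 1.566, 0.211]
wrist_force: [-0.1, 0.2, 0.3]
gripper_width: -0.0001
shift cm [ 6.44 -0.64  0.21] turn [ 0.41  0.24 -0.16] t 2.75
[-0.11509923  0.15745255  0.32674357]
```

```bash
python3 -m pendant '0.5 -0.7 0.3 0 0 0 0;1 0 0 0 0 0 0;1 0 0 0 0 0 0;1 0 0 0 0 0 0;1 0 0 0 0 0 0';python3 -m pendant '0.8 0 0 0 0 0 0;0.5 0 0 0 0 0 0;0 0 0 0 0 0 0'
```

```text
clock: 3.25
tool_pos: [0.5048, -0.1719, 0.0713]
tool_rot: [-0.094, 1.556, -0.463]
wrist_force: [-4.0, 1.9, 7.1]
gripper_width: -0.0001
clock: 3.55
tool_pos: [0.5054, -0.1719, 0.0589]
tool_rot: [0.003, 1.556, -0.367]
wrist_force: [-0.1, -0.4, -0.0]
gripper_width: -0.0
```

```bash
python3 -m pendant '0.6 0 -0.2 0 0 0 0;0.6 0 -0.2 0 0 0 0;0.5 0 0 0 0 0 0';python3 -m pendant '0.3 0 0 0 0 0 0;0.3 0 0 0 0 0 0'
```

```text
clock: 3.85
tool_pos: [0.5062, -0.1714, 0.0468]
tool_rot: [0.092, 1.549, -0.279]
wrist_force: [-13.3, 7.3, 39.0]
gripper_width: -0.0001
clock: 4.05
tool_pos: [0.5062, -0.1714, 0.0473]
tool_rot: [0.112, 1.555, -0.258]
wrist_force: [-9.8, 4.0, 20.4]
gripper_width: 0.0004
```

```bash
python3 -m pendant '-2 0 0 0 0 0 0;-4 0 0 0 0 0 0;-5 0 0 0 0 0 4;-5 2 -2 0 0 0 7;-2 3.5 -3 0 0 0 7.2'; python3 -m pendant '0 3.5 -2.5 0 0 0 7.2;0 3.5 -2.5 0 0 0 7.2;0 0 0 0 0 0 7.2'; python3 - <<'E'
from h import *
goto((.489,-.011,.123),down(-.38))
c=cam("wrist");cv2.imwrite("pics/w2.png",c["frame"]);c=cam("scene");crop(c,"s2",150,100,220,200,3)
E
```

```text
clock: 4.55
tool_pos: [0.4791, -0.1076, 0.2247]
tool_rot: [0.001, 1.552, -0.375]
wrist_force: [0.5, 0.9, 0.1]
gripper_width: 0.0433
clock: 4.85
tool_pos: [0.4609, -0.0203, 0.2303]
tool_rot: [0.101, 1.535, -0.274]
wrist_force: [-0.0, -0.5, 0.0]
gripper_width: 0.0722
shift cm [10.81  1.85  1.89] turn [ 0.27  2.06 -0.21] t 4.85
```

View pics/w2.png

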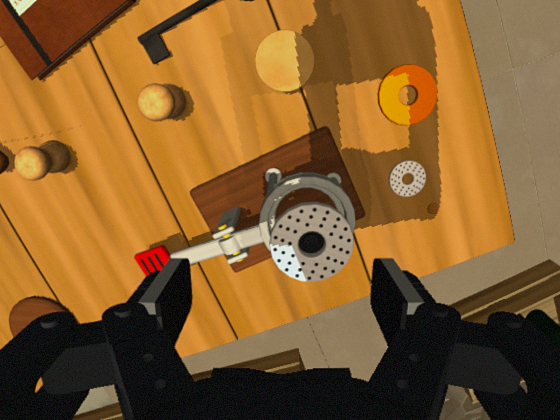

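View pics/s2.png

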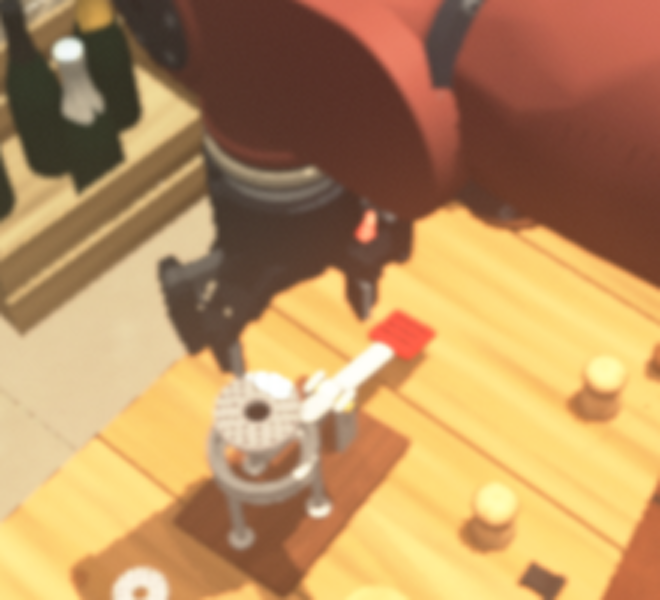

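The disc is up: in the wrist view it is centred near (312,242), above the ring.

```bash
python3 - <<'E'
from h import *
c=cam("wrist")
g=c["frame"].max(2)
m=(g<50).astype(np.uint8);m[:225]=0;m[262:]=0;m[:,:292]=0;m[:,332:]=0
n,l,st,ce=cv2.connectedComponentsWithStats(m);i=1+np.argmax(st[1:,4]);print(ce[i],st[i])
h=onz(c,ce[i],.1345);print("hole",h)
for p in((270,240),(354,243),(312,202),(306,282)):print(p,onz(c,p,.135))
goto((h[0],h[1],.128),down(-.38))
E
```

```text
[315.48611111 238.69212963] [303 228  26  22 432]
hole [ 0.4899353  -0.01203372  0.1345    ]
(270, 240) [ 0.47959532 -0.03989874  0.135     ]
(354, 243) [0.5020384  0.01049503 0.135     ]
(312, 202) [ 0.46541462 -0.00549224  0.135     ]
(306, 282) [ 0.51726457 -0.02885107  0.135     ]
shift cm [10.28  2.15  1.77] turn [ 0.05  2.07 -0.07] t 5.0
```

```bash
python3 -m pendant '1 1.2 0.9 0 2 0 7.2;3 1 0.9 0 0 0 7.2;2 0 0 0 0 0 7.2;0 0 0 0 0 0 7.2'; python3 - <<'E'
from h import *
goto((.490,-.0135,.126),down(-.38))
c=cam("wrist");cv2.imwrite("pics/w3.png",c["frame"])
E
```

```text
clock: 5.4
tool_pos: [0.4915, -0.0166, 0.1689]
tool_rot: [-0.053, 1.566, -0.44]
wrist_force: [-1.1, -0.4, -0.4]
gripper_width: 0.0717
shift cm [ 4.29  0.23 -0.28] turn [-0.39  0.3   0.02] t 5.4
```

View pics/w3.png

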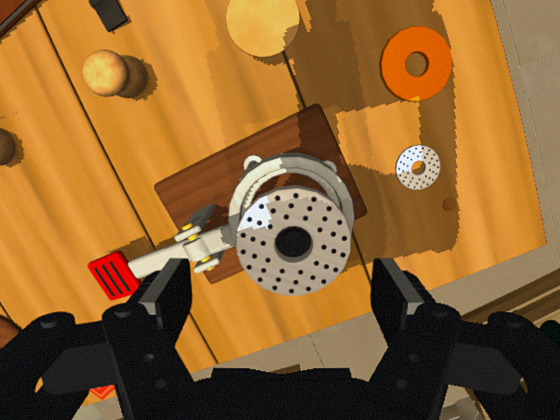

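```bash
python3 - <<'E'
from h import *
c=cam("wrist")
h=onz(c,(294.5,241),.135);print("hole",h)
goto((h[0],h[1],.126),down(-.38))
E
```

```text
hole [ 0.4910896  -0.01126693  0.135     ]
shift cm [ 4.55  0.42 -0.42] turn [-0.38  0.55 -0.05] t 5.5
```

```bash
python3 -m pendant '2 0.4 -0.2 0 0.4 0 7.2;1.5 0 -0.1 0 0 0 7.2;0.8 0 0 0 0 0 7.2;0 0 0 0 0 0 7.2'; python3 - <<'E'
from h import *
goto((.491,-.0113,.126),down(-.38))
c=cam("wrist");cv2.imwrite("pics/w4.png",c["frame"])
E
```

```text
clock: 5.9
tool_pos: [0.4968, -0.0154, 0.1331]
tool_rot: [0.203, 1.557, -0.188]
wrist_force: [-0.4, 0.7, -1.4]
gripper_width: 0.072
shift cm [ 0.7   0.16 -0.71] turn [-0.64  0.75 -0.15] t 5.9
```

View pics/w4.png

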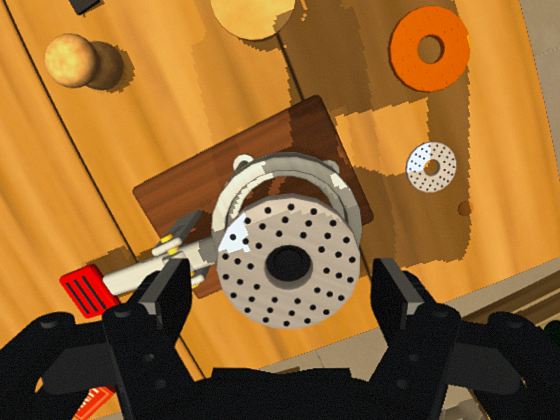

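```bash
python3 - <<'E'
from h import *
c=cam("wrist")
h=onz(c,(288.5,263),.135);print("disc",h);goto((h[0],h[1],.126),down(-.38))
E
```

```text
disc [ 0.49025667 -0.01142419  0.135     ]
shift cm [ 0.82  0.08 -0.87] turn [-0.62  0.89 -0.18] t 6.0
```

```bash
python3 -m pendant '0.4 0.1 -0.5 0 0.8 0 7.2;0.4 0 -0.3 0 0 0 7.2;0 0 0 0 0 0 7.2'; python3 - <<'E'
from h import *
goto((.4903,-.0114,.126),down(-.38))
c=cam("wrist");cv2.imwrite("pics/w5.png",c["frame"])
E
```

```text
clock: 6.3
tool_pos: [0.4921, -0.0116, 0.1282]
tool_rot: [0.735, 1.564, 0.344]
wrist_force: [0.2, 0.1, -0.4]
gripper_width: 0.0722
shift cm [ 0.22 -0.05 -0.17] turn [-0.64  0.27 -0.24] t 6.3
```

View pics/w5.png

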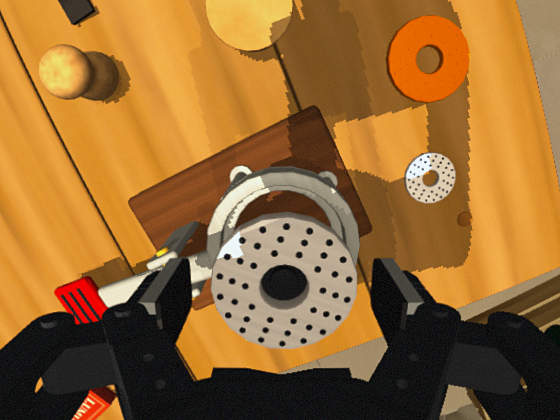

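```bash
python3 -m pendant '0.1 0 -0.1 0 0 0 5.2;0 0 0 0 0 0 5;0 0 0 0 0 0 5;0 0 0 0 0 0 5;0 0 0 0 0 0 5';  python3 - <<'E'
from h import *
c=cam("wrist");cv2.imwrite("pics/w6.png",c["frame"])
E
```

```text
clock: 6.85
tool_pos: [0.4918, -0.0112, 0.1279]
tool_rot: [0.615, 1.563, 0.224]
wrist_force: [-0.2, 0.6, -0.1]
gripper_width: 0.0528
```

View pics/w6.png

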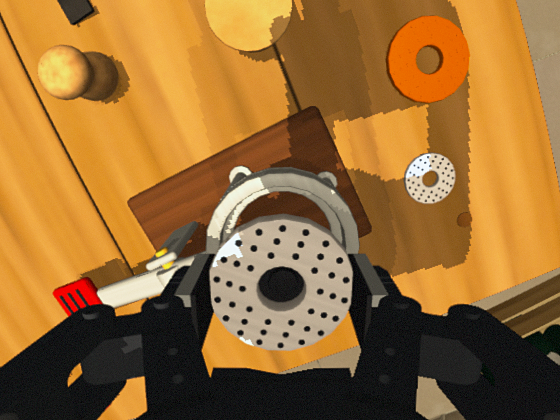

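```bash
python3 -m pendant '-1 0 0 0 0 0 4.8;-2 0 0 0 0 0 4.8;-4 0 0 0 0 0 4.8;-4 0 0 0 0 0 4.8;0 0 0 0 0 0 4.8';  python3 - <<'E'
from h import *
c=cam("wrist");cv2.imwrite("pics/w7.png",c["frame"]);c=cam("scene");crop(c,"s7",150,100,220,200,3)
print(env.read_state()["wrist_force"])
E
```

```text
clock: 7.4
tool_pos: [0.4896, -0.0112, 0.2421]
tool_rot: [1.023, 1.567, 0.632]
wrist_force: [0.9, 0.8, 0.2]
gripper_width: 0.053
[-0.2411794  -0.24290846 -1.17326189]
```

View pics/w7.png

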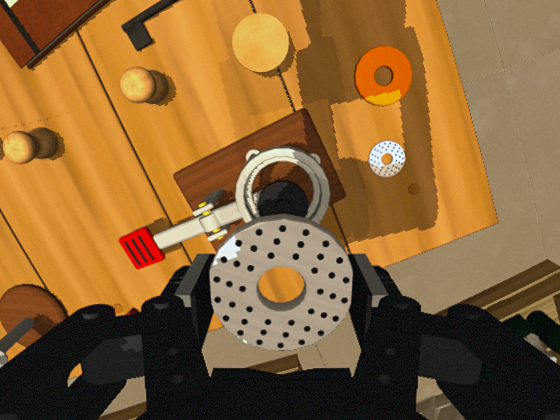

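View pics/s7.png

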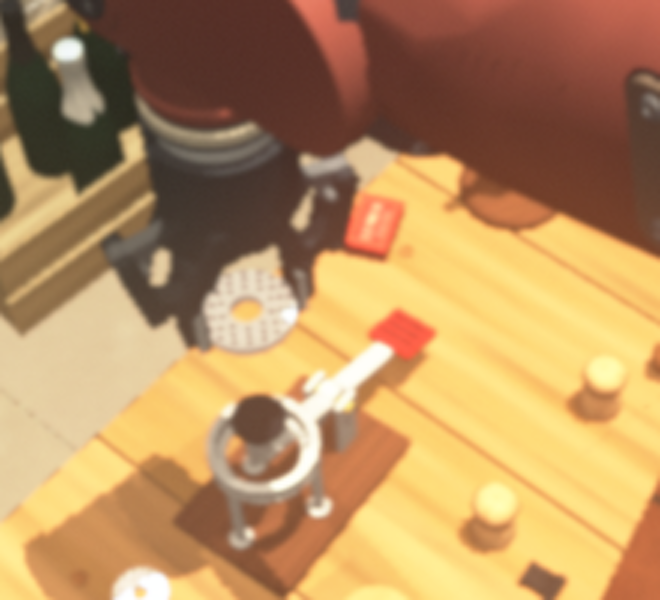

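```bash
python3 - <<'E'
from h import *
c=cam("wrist")
# disc centre in tool frame
m=env.camera("wrist")["mount"]
for p in((282,285),):
    q=cv2.undistortPoints(np.array([[p]],float),K(c),c["dist"])[0,0];d=m[:3,:3]@np.array([q[0],q[1],1]);o=m[:3,3]
    for x in(-.007,-.004,-.010): print(x,o+d*(x-o[0])/d[0])
goto((.58,-.27,.255),down(-.5));print(np.round(env.read_state()["joint_positions"],2))
E
```

```text
-0.007 [-0.007      -0.00145021 -0.00193313]
-0.004 [-0.004      -0.00144084 -0.00037791]
-0.01 [-0.01       -0.00145957 -0.00348835]
shift cm [ -2.35 -20.36  18.68] turn [ 6.25 -0.7   0.02] t 7.6
[-0.17 -0.07  1.94  0.    1.29 -1.35]
```

```bash
python3 -m pendant '-0.4 -2.9 2.7 1 0 0 4.8;-0.4 -2.9 2.7 1 0 0 4.8;-0.4 -2.9 2.7 1 0 0 4.8;-0.4 -2.9 2.7 1 0 0 4.8;-0.4 -2.9 2.7 1 0 0 4.8'; python3 -m pendant '0 -2.9 2.7 1 0 0 4.8;0 -2.9 2.7 0 0 0 4.8;0 0 0 0 0 0 4.8'; python3 - <<'E'
from h import *
import pickle
goto((.58,-.28,.25),down(-.5))
c=cam("wrist");cv2.imwrite("pics/w8.png",c["frame"]);pickle.dump(c,open("w8.pkl","wb"))
E
```

```text
clock: 8.1
tool_pos: [0.5426, -0.1966, 0.2393]
tool_rot: [-3.117, 1.536, 2.693]
wrist_force: [0.5, 0.4, 0.6]
gripper_width: 0.0526
clock: 8.4
tool_pos: [0.5618, -0.2793, 0.2298]
tool_rot: [-3.091, 1.526, 2.697]
wrist_force: [-0.3, 0.2, 0.1]
gripper_width: 0.053
shift cm [-2.09  0.8   1.55] turn [ 0.27 -2.58  0.14] t 8.4
```

View pics/w8.png

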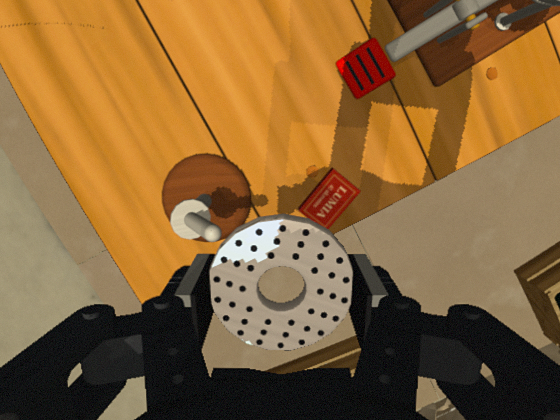

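Peg collar is at about (191,219) and its tip at (208,231); the disc sits firmly in the jaws. I take a second view for triangulation.

```bash
python3 -m pendant '-1 -3.5 2.4 0 -2 0 4.8;-1 -3.5 2.4 0 0 0 4.8;0 0 0 0 0 0 4.8'; python3 - <<'E'
from h import *
import pickle
c=cam("wrist");cv2.imwrite("pics/w9.png",c["frame"]);pickle.dump(c,open("w9.pkl","wb"))
crop(c,"w9c",220,100,150,130,5)
c=pickle.load(open("w8.pkl","rb"));crop(c,"w8c",140,160,120,100,6)
E
```

```text
clock: 8.75
tool_pos: [0.5683, -0.3581, 0.2405]
tool_rot: [3.01, 1.545, 2.519]
wrist_force: [0.2, -0.4, 0.1]
gripper_width: 0.0525
```

View pics/w9c.png

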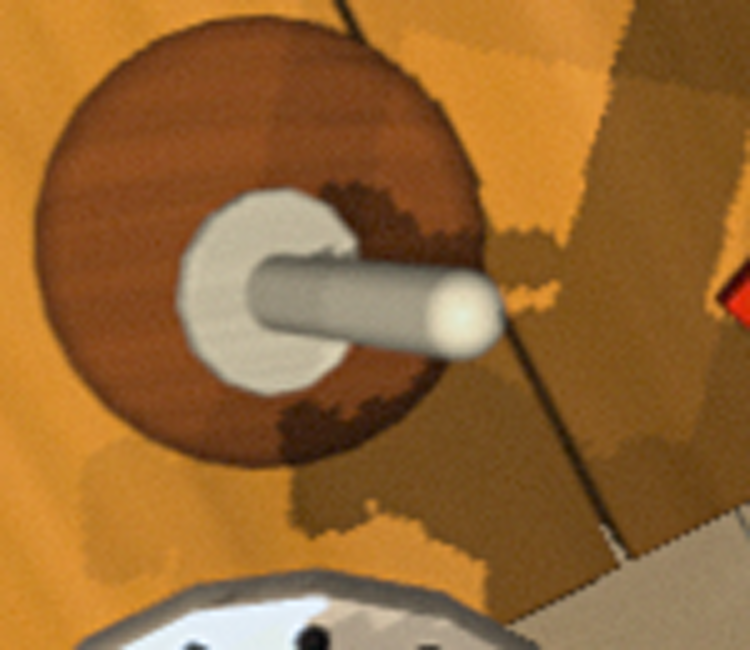

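View pics/w8c.png

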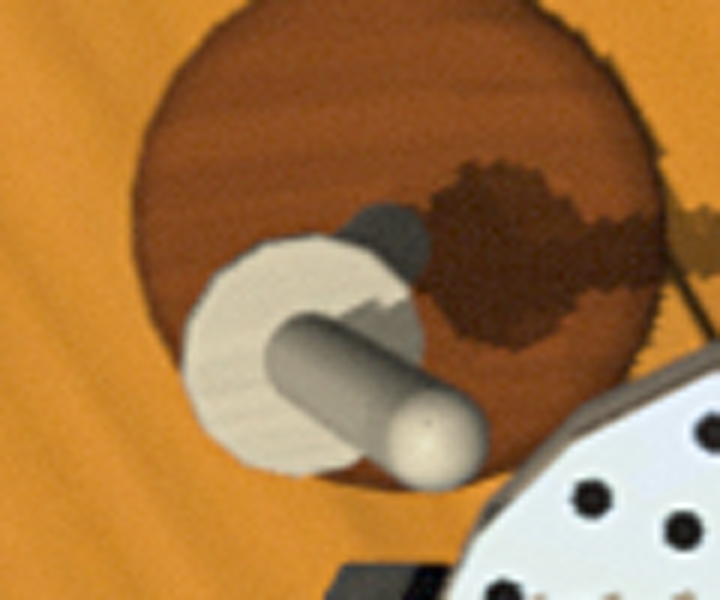

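```bash
python3 - <<'E'
from h import *
import pickle
a=pickle.load(open("w8.pkl","rb"));b=pickle.load(open("w9.pkl","rb"))
co=[ray(b,(274,158.3)),ray(a,(190.5,219.3))];ti=[ray(b,(312.6,163.2)),ray(a,(212.7,233.2))]
C=tri(co);S=tri(ti);print(C,S);d=S[0]-C[0];print(np.linalg.norm(d),d/np.linalg.norm(d))
for c,p in((a,(190.5,219.3)),(b,(274,158.3))):print(onz(c,p,.086))
for c,p in((a,(212.7,233.2)),(b,(312.6,163.2))):print(onz(c,p,.086+.049*.866))
E
```

```text
(array([ 0.5390203 , -0.34978324,  0.08488684]), [np.float64(0.00012563370107991552), np.float64(0.00012563370107986855)]) (array([ 0.54933535, -0.32589256,  0.13008225]), [np.float64(0.0001241175885802936), np.float64(0.00012411758858012678)])
0.052151603447934965 [0.19778981 0.45810043 0.86661594]
[ 0.53902217 -0.34938947  0.086     ]
[ 0.53878958 -0.3497154   0.086     ]
[ 0.54949991 -0.32641507  0.128434  ]
[ 0.54971604 -0.32585411  0.128434  ]
```

```bash
cat >> h.py <<'E'
C=np.array([.5389,-.3495,.086]);az=np.radians(65.4)
p=np.array([.5*np.cos(az),.5*np.sin(az),.866])
z=np.array([np.sin(az),-np.cos(az),0]);RP=np.c_[-p,np.cross(z,-p),z]
DT=np.array([-.003,-.0015,-.001])
def peg(s,off=(0,0)): # off: world correction along tool y,z (m)
    goto(C+p*s-RP@DT+RP[:,1]*off[0]+RP[:,2]*off[1],RP)
E
python3 - <<'E'
from h import *
print(np.round(RP,3));peg(.12);peg(.085)
E
```

```text
[[-0.208  0.36   0.909]
 [-0.455  0.787 -0.416]
 [-0.866 -0.5    0.   ]]
shift cm [ 5.39  5.08 -2.91] turn [ -2.93  -2.55 -30.38] t 8.8
shift cm [ 8.41  3.31 -2.72] turn [ -2.93  -2.55 -30.38] t 8.8
```

```bash
python3 -m pendant '-0.5 2 -1 -0.8 -0.6 -7.5 4.8;-0.5 2 -1 -0.8 -0.6 -7.5 4.8;0 2 -0.5 -0.8 -0.6 -7.5 4.8;0 0 0 -0.5 -0.6 -7.5 4.8;0 0 0 0 0 0 4.8'; python3 - <<'E'
from h import *
peg(.12);print(np.round(env.read_state()["joint_positions"],2))
E
```

```text
clock: 9.3
tool_pos: [0.568, -0.2813, 0.2356]
tool_rot: [-1.593, 1.04, -2.018]
wrist_force: [-0.1, 0.9, -1.1]
gripper_width: 0.0525
shift cm [4.95 1.24 0.35] turn [ 0.38 -0.53  0.41] t 9.3
[-0.34  0.31  1.59 -0.54  1.34 -1.33]
```

```bash
python3 -m pendant '2.5 0.7 0.2 0.4 -0.5 0.4 4.8;2 0.5 0.2 0 0 0 4.8;0 0 0 0 0 0 4.8'; python3 - <<'E'
from h import *
peg(.12)
c=cam("wrist");cv2.imwrite("pics/w10.png",c["frame"])
E
```

```text
clock: 9.6
tool_pos: [0.5654, -0.2888, 0.1881]
tool_rot: [-1.579, 1.056, -2.003]
wrist_force: [-0.4, 0.1, -0.6]
gripper_width: 0.0527
shift cm [ 0.45 -0.48  0.22] turn [ 0.31 -0.09 -0.48] t 9.6
```

View pics/w10.png

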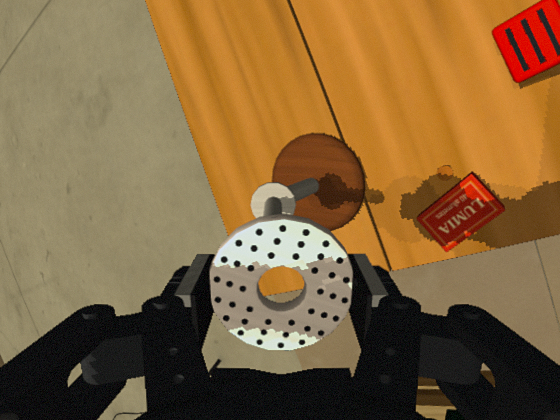

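```bash
python3 -m pendant '0.9 -0.5 0.2 0.3 0 -0.5 4.8;1.2 0 0 0 0 0 4.8;0 0 0 0 0 0 4.8'; python3 - <<'E'
from h import *
peg(.09)
c=cam("wrist");cv2.imwrite("pics/w11.png",c["frame"]);crop(c,"w11c",200,160,170,140,4.5)
T=tool(env.read_state())
# where the disc axis (tool) would put collar centre & sphere centre
s=(C-T[:3,3])@-T[:3,0]
for x in (.0,.03,.06,.088): print(x,proj(c,(T@np.r_[DT+[x,0,0],1])[:3]))
print("collar pred",proj(c,C),proj(c,C+.049*p))
E
```

```text
clock: 9.95
tool_pos: [0.562, -0.3054, 0.176]
tool_rot: [-1.562, 1.048, -1.995]
wrist_force: [-0.8, 0.0, -1.3]
gripper_width: 0.0531
shift cm [ 1.58  0.34 -0.17] turn [-0.28  0.14 -0.03] t 9.95
0.0 [[280.40305432 286.1833352 ]]
0.03 [[280.46105311 255.2832586 ]]
0.06 [[280.50254622 233.30450894]]
0.088 [[280.53181288 217.86413981]]
collar pred [[286.27615132 205.44783755]] [[287.64851091 230.22733157]]
```

View pics/w11c.png

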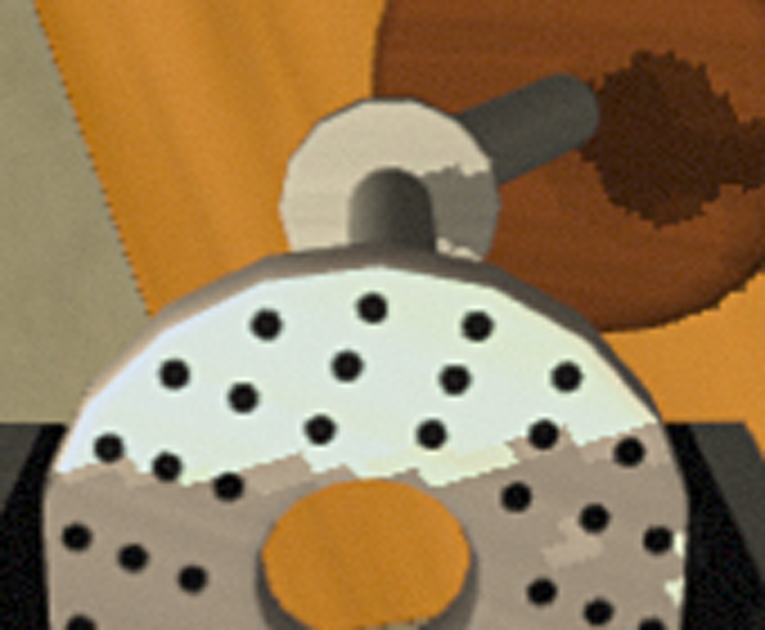

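```bash
sed -i 's/-.0015,-.001\]/-.0015,-.0019]/' h.py; python3 -m pendant '0.5 0.35 -0.1 -0.2 0 0 4.8;0.5 0 0 0 0 0 4.8;0 0 0 0 0 0 4.8'; python3 - <<'E'
from h import *
peg(.078)
c=cam("wrist");crop(c,"w12",180,160,200,200,3)
print("collar pred",proj(c,C),proj(c,C+.049*p))
E
```

```text
clock: 10.3
tool_pos: [0.5616, -0.3076, 0.1671]
tool_rot: [-1.557, 1.048, -1.988]
wrist_force: [0.3, -0.0, -1.1]
gripper_width: 0.0531
shift cm [ 1.9   0.08 -0.14] turn [-0.19  0.34 -0.05] t 10.3
collar pred [[282.32551126 207.79850749]] [[282.79659621 234.63530707]]
```

View pics/w12.png

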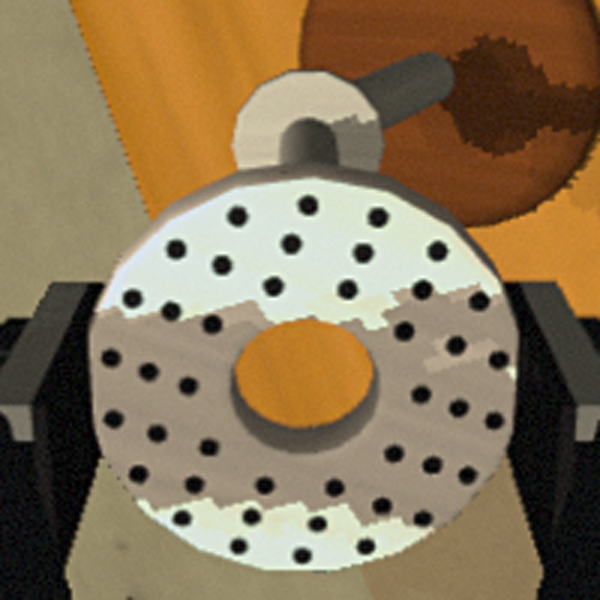

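```bash
python3 -m pendant '1 0.1 -0.15 -0.2 0.3 0 4.8;1 0 0 0 0 0 4.8;1 0 0 0 0 0 4.8;0 0 0 0 0 0 4.8'; python3 - <<'E'
from h import *
peg(.066)
c=cam("wrist");crop(c,"w13",180,160,200,200,3)
print("collar pred",proj(c,C),proj(c,C+.049*p),proj(c,C+.055*p))
E
```

```text
clock: 10.75
tool_pos: [0.5542, -0.3204, 0.1385]
tool_rot: [-1.57, 1.048, -1.999]
wrist_force: [0.4, 0.1, -0.1]
gripper_width: 0.0526
shift cm [-0.11 -0.07  0.02] turn [ 0.06  0.04 -0.07] t 10.75
collar pred [[279.81899085 227.06224745]] [[279.65131238 264.315479  ]] [[279.62381235 270.46396037]]
```

View pics/w13.png

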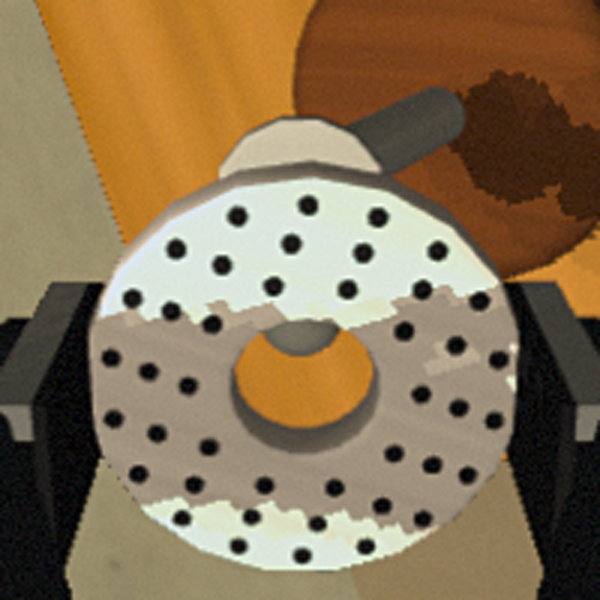

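```bash
python3 -m pendant '0.7 -0.05 0 0 0 0 4.8;0.7 0 0 0 0 0 4.8;0 0 0 0 0 0 4.8'; python3 - <<'E'
from h import *
peg(.05);print(env.read_state()["wrist_force"])
c=cam("wrist");crop(c,"w14",180,160,200,200,3)
E
```

```text
clock: 11.1
tool_pos: [0.5512, -0.3275, 0.1265]
tool_rot: [-1.57, 1.048, -1.998]
wrist_force: [-0.6, 0.2, -0.3]
gripper_width: 0.0529
shift cm [ 0.06  0.   -0.01] turn [ 0.03  0.05 -0.07] t 11.1
[-0.64422585  0.17981657 -0.34376588]
```

View pics/w14.png

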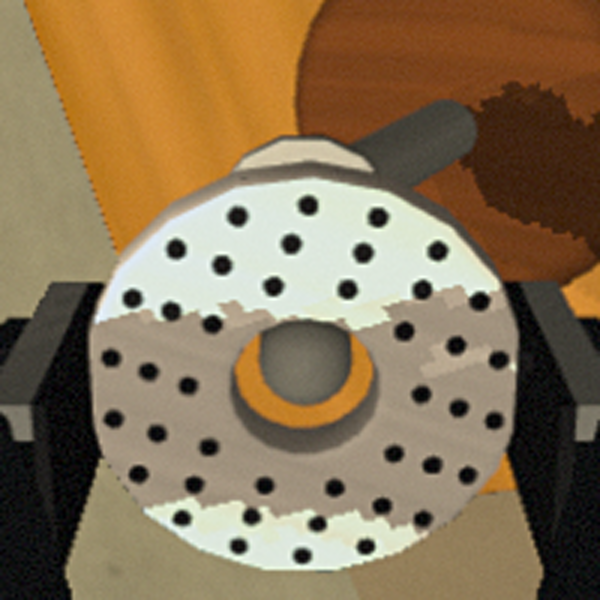

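Tip is centred in the hole at crop (305,365). I continue down the peg.

```bash
python3 -m pendant '0.8 0 0 0 0 0 4.8;0.8 0 0 0 0 0 4.8;0.4 0 0 0 0 0 4.8;0 0 0 0 0 0 4.8'; python3 - <<'E'
from h import *
peg(.03);print(env.read_state()["wrist_force"])
c=cam("wrist");crop(c,"w15",180,160,200,200,3)
E
```

```text
clock: 11.55
tool_pos: [0.5473, -0.3372, 0.1085]
tool_rot: [-1.567, 1.048, -1.996]
wrist_force: [0.4, 0.5, 0.1]
gripper_width: 0.053
shift cm [-0.02  0.   -0.06] turn [ 0.02  0.13 -0.08] t 11.55
[0.38383613 0.45249592 0.09033437]
```

View pics/w15.png

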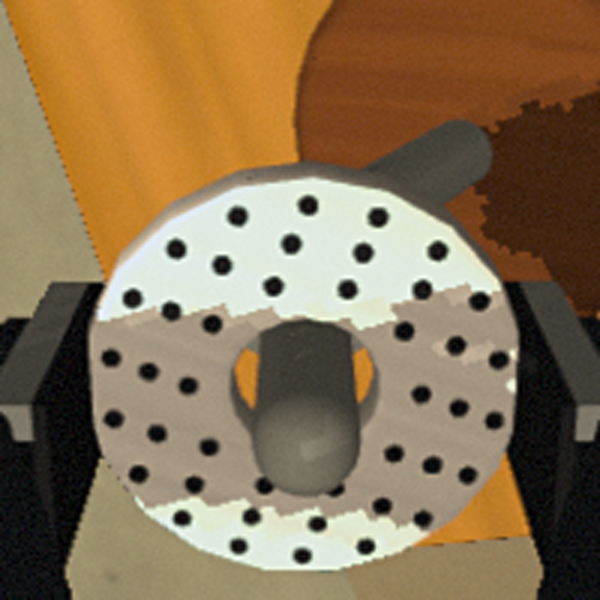

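```bash
python3 -m pendant '0.7 0 -0.05 0 0 0 4.8;0.7 0 0 0 0 0 4.8;0.6 0 0 0 0 0 4.8;0 0 0 0 0 0 4.8'; python3 - <<'E'
from h import *
peg(.004);print(env.read_state()["wrist_force"])
E
```

```text
clock: 12.0
tool_pos: [0.5427, -0.3467, 0.0902]
tool_rot: [-1.565, 1.049, -1.994]
wrist_force: [-0.6, -0.6, -0.0]
gripper_width: 0.0528
shift cm [ 0.47  0.   -0.04] turn [ 0.    0.18 -0.08] t 12.0
[-0.60182079 -0.55165297 -0.01007314]
```

```bash
python3 -m pendant '0.25 0 0 0 0 0 4.8;0.2 0 0 0 0 0 4.8;0.1 0 0 0 0 0 4.8';python3 -m pendant '0.15 0 0 0 0 0 4.8;0 0 0 0 0 0 4.8'; python3 - <<'E'
from h import *
peg(.004);print(env.read_state()["wrist_force"])
c=cam("wrist");crop(c,"w16",180,160,200,200,3)
E
```

```text
clock: 12.3
tool_pos: [0.5427, -0.3484, 0.088]
tool_rot: [-1.564, 1.049, -1.994]
wrist_force: [-2.7, 3.0, 1.5]
gripper_width: 0.053
clock: 12.5
tool_pos: [0.5427, -0.3482, 0.0882]
tool_rot: [-1.563, 1.049, -1.995]
wrist_force: [-0.7, 0.1, -1.3]
gripper_width: 0.0528
shift cm [ 0.23  0.02 -0.1 ] turn [-0.16  0.15 -0.13] t 12.5
[-0.74674122  0.14884972 -1.26876603]
```

View pics/w16.png

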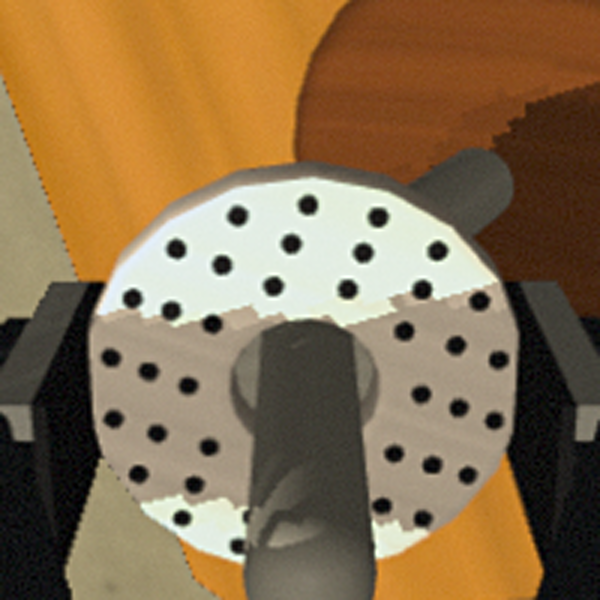

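```bash
python3 -m pendant '0.3 0 0 0 0 0 4.8;0.3 0 0 0 0 0 4.8'; python3 -m pendant '0.3 0 0 0 0 0 4.8'; python3 - <<'E'
from h import *
peg(.004)
E
```

```text
clock: 12.75
tool_pos: [0.5427, -0.3485, 0.0878]
tool_rot: [-1.564, 1.05, -1.999]
wrist_force: [-3.7, 13.2, 16.1]
gripper_width: 0.0527
clock: 12.85
tool_pos: [0.5427, -0.3485, 0.0878]
tool_rot: [-1.564, 1.051, -2.001]
wrist_force: [-3.6, 11.7, 14.1]
gripper_width: 0.0527
shift cm [ 0.19  0.02 -0.11] turn [-0.44 -0.04 -0.21] t 12.85
```

```bash
python3 -m pendant '-0.05 0 0 0 0 0 6.2;0 0 0 0 0 0 7;0 0 0 0 0 0 7.5;0 0 0 0 0 0 7.5'; python3 - <<'E'
from h import *
c=cam("wrist");crop(c,"w17",180,160,200,200,3)
E
```

```text
clock: 13.25
tool_pos: [0.5441, -0.3494, 0.0888]
tool_rot: [-1.557, 1.05, -1.993]
wrist_force: [-0.2, -0.3, 0.2]
gripper_width: 0.0747
```

View pics/w17.png

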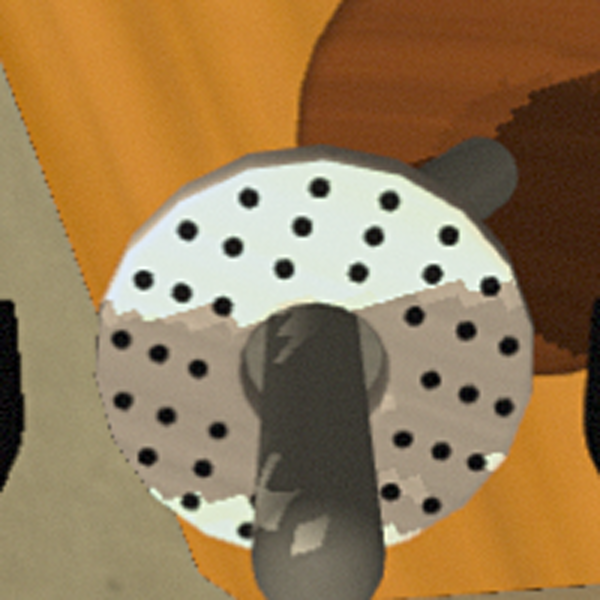

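```bash
python3 -m pendant '-1 0 0 0 0 0 7.5;-2.5 0 0 0 0 0 7.5;-4 0 0 0 0 0 7.5;-4 0 0 0 0 0 7.5;0 0 0 0 0 0 7.5'; python3 - <<'E'
from h import *
c=cam("wrist");cv2.imwrite("pics/w18.png",c["frame"]);c=cam("scene");crop(c,"s18",240,80,160,140,4.5);crop(cam("top"),"t18",320,130,100,90,6)
E
```

```text
clock: 13.8
tool_pos: [0.5667, -0.2957, 0.1905]
tool_rot: [-1.567, 1.051, -2.005]
wrist_force: [1.7, -0.3, 0.9]
gripper_width: 0.075
```

View pics/w18.png

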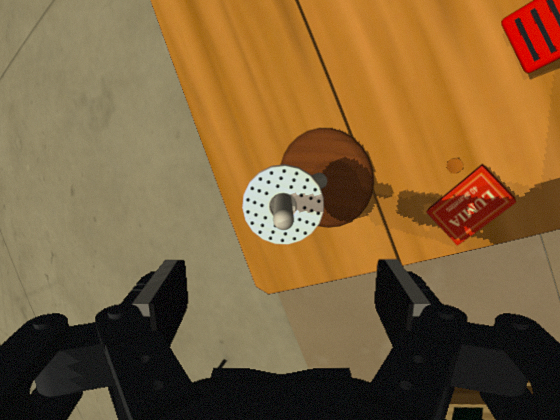

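View pics/s18.png

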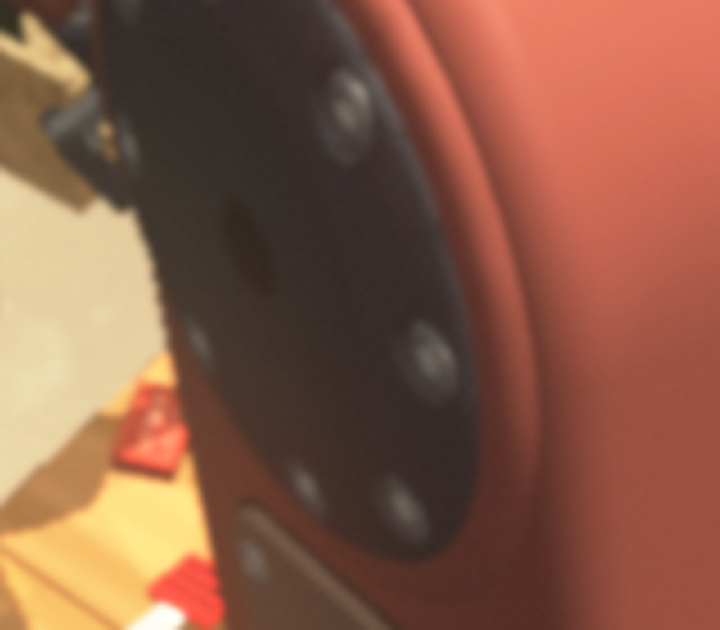

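```bash
python3 -m pendant '-2 2 0 0 0 7.5 4;-1 3.5 0 0 0 7.5 2;0 4 -1.5 0 0 7.5 0;0 4 -2 0 0 7.5 0;0 3.5 -2 0 0 0 0'; python3 - <<'E'
from h import *
goto((.49,-.0115,.17),down(-.38))
E
```

```text
clock: 14.45
tool_pos: [0.5817, -0.111, 0.1626]
tool_rot: [2.505, 1.536, 2.055]
wrist_force: [-0.4, -0.3, 0.4]
gripper_width: 0.0017
shift cm [ -0.29   4.97 -12.61] turn [-4.04 -1.57 -1.25] t 14.45
```

```bash
python3 -m pendant '-0.5 1.4 -3.5 -2 -0.8 -0.6 0;-0.3 1.4 -3.5 -2 -0.8 -0.6 0;0 1.2 -3 0 0 0 0;0 1 -2.6 0 0 0 0;0 0 0 0 0 0 0'; python3 - <<'E'
from h import *
goto((.49,-.0115,.15),down(-.38))
c=cam("wrist");cv2.imwrite("pics/w19.png",c["frame"]);c=cam("scene");cv2.imwrite("pics/s19.png",c["frame"]);crop(c,"s19c",290,100,70,80,7)
t=cam("top");crop(t,"t19c",340,150,70,60,7)
for s in(.008,.012,.016):print(s,proj(c,C+s*p),proj(t,C+s*p))
E
```

```text
clock: 14.95
tool_pos: [0.4727, -0.0102, 0.1608]
tool_rot: [-3.029, 1.548, 2.873]
wrist_force: [-0.7, -0.7, 0.2]
gripper_width: -0.0001
shift cm [1.04 0.53 1.68] turn [-0.11 -1.28  0.14] t 14.95
0.008 [[320.70456739 136.52827461]] [[380.2381543  178.44870229]]
0.012 [[320.02596627 135.75573417]] [[379.75116262 177.73209496]]
0.016 [[319.34323802 134.97842833]] [[379.26136042 177.01131424]]
```

View pics/w19.png

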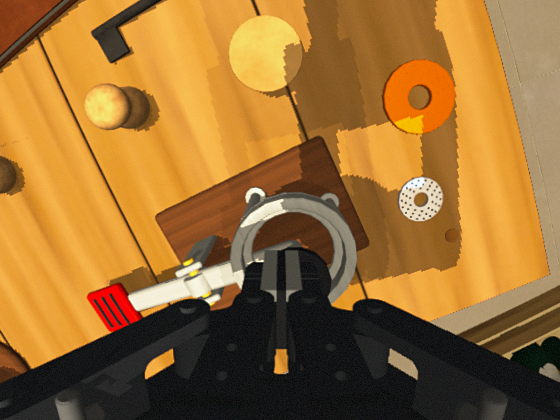

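View pics/s19.png

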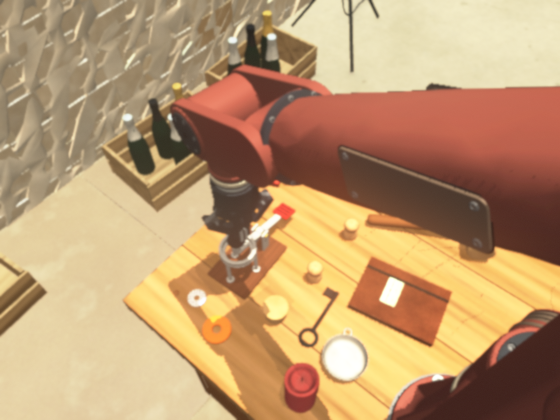

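View pics/s19c.png

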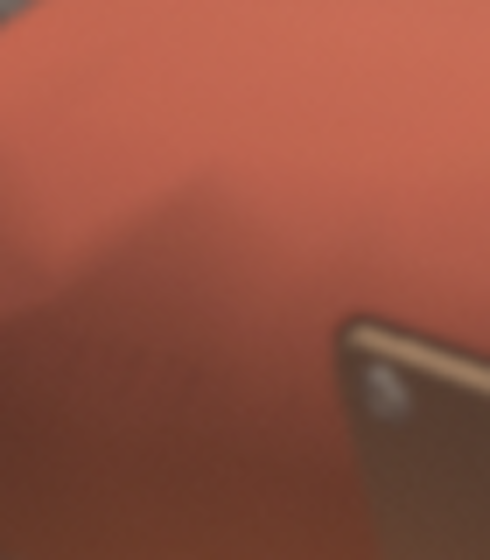

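View pics/t19c.png

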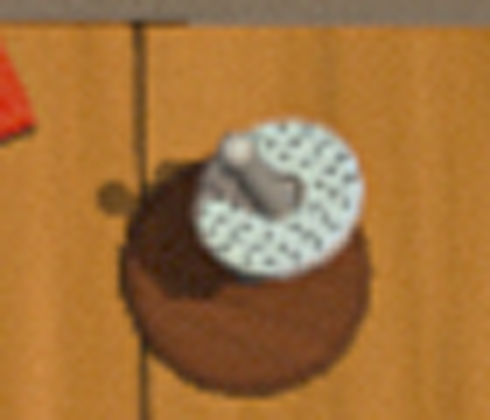

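Top view shows the disc on the peg, but whether it is home against the collar is hard to read there. I'll take an oblique wrist look before touching the plunger.

```bash
python3 - <<'E'
from h import *
zh=RP[:,2];a=np.radians(40);up=np.array([0,0,1.])
x=-np.cos(a)*up+np.sin(a)*zh;z=np.cos(a)*zh+np.sin(a)*up
Rv=np.c_[x,np.cross(z,x),z];goto((.435,-.30,.19),Rv)
E
python3 -m pendant '-2 -4 0 0 0 0 0;-1.5 -4 0 0 -3 0 0;0 -4 0 0 -6 0 0;0 -4 0 0 -7 0 0;0 -4 0 0 -7 0 0'; python3 - <<'E'
from h import *
zh=RP[:,2];a=np.radians(40);up=np.array([0,0,1.])
x=-np.cos(a)*up+np.sin(a)*zh;z=np.cos(a)*zh+np.sin(a)*up
Rv=np.c_[x,np.cross(z,x),z];goto((.435,-.30,.19),Rv);print(np.round(env.read_state()["joint_positions"],2))
E
```

```text
shift cm [ -2.79 -28.23   6.83] turn [  2.57 -40.94  -0.78] t 15.1
clock: 15.6
tool_pos: [0.4096, -0.2092, 0.2034]
tool_rot: [-0.023, 1.164, -0.4]
wrist_force: [0.3, -0.3, 0.3]
gripper_width: -0.0003
shift cm [ 3.55 -7.48  4.7 ] turn [  2.74 -16.69  -1.07] t 15.6
[-0.7  -0.38  2.29  0.16  0.85 -1.98]
```

```bash
python3 -m pendant '0 -3.7 0 1 -8 -0.5 0;0 -3.7 0 1 -8 -0.5 0;0 0 0 0 0 0 0'; python3 - <<'E'
from h import *
c=cam("wrist");cv2.imwrite("pics/w20.png",c["frame"]);import pickle;pickle.dump(c,open("w20.pkl","wb"))
print(np.round(env.read_state()["joint_positions"],2));
for s in (0,.004,.008,.049,.055):print(s,proj(c,C+s*p))
E
```

```text
clock: 15.9
tool_pos: [0.3842, -0.271, 0.2039]
tool_rot: [-0.006, 0.932, -0.423]
wrist_force: [-0.1, 0.3, -0.1]
gripper_width: 0.0002
[-0.96 -0.47  2.41  0.5   0.69 -2.42]
0 [[274.15094481 251.35538489]]
0.004 [[276.21116157 254.52093583]]
0.008 [[278.29562874 257.72263775]]
0.049 [[301.13068243 292.72297   ]]
0.055 [[304.70819323 298.19393184]]
```

View pics/w20.png

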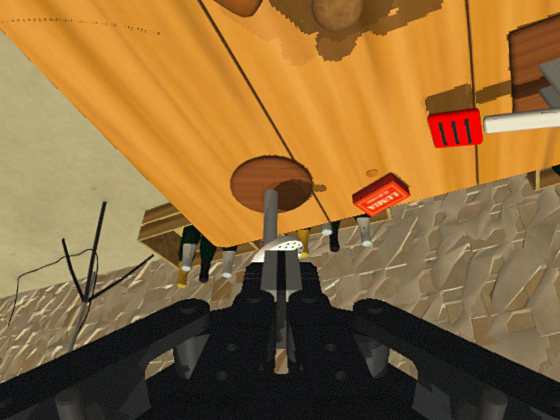

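```bash
python3 -m pendant '-1 3.5 1 0 0 0 0;-1 3.5 1 0 0 0 0;0 0 0 0 0 0 0'; python3 - <<'E'
from h import *
c=cam("wrist");cv2.imwrite("pics/w21.png",c["frame"]);import pickle;pickle.dump(c,open("w21.pkl","wb"))
for s in (0,.004,.008,.049,.055):print(s,proj(c,C+s*p))
q=proj(c,C)[0].astype(int);crop(c,"w21c",max(q[0]-40,0),q[1]-40,120,100,6)
print(max(q[0]-40,0),q[1]-40)
E
```

```text
clock: 16.25
tool_pos: [0.4195, -0.2098, 0.2358]
tool_rot: [-0.005, 0.934, -0.43]
wrist_force: [-0.2, 1.0, -0.2]
gripper_width: 0.0005
0 [[204.89236533 220.39066476]]
0.004 [[206.45473373 223.24115309]]
0.008 [[208.0368697  226.12542387]]
0.049 [[225.4670347  257.75056868]]
0.055 [[228.21547204 262.7123361 ]]
164 180
```

View pics/w21c.png

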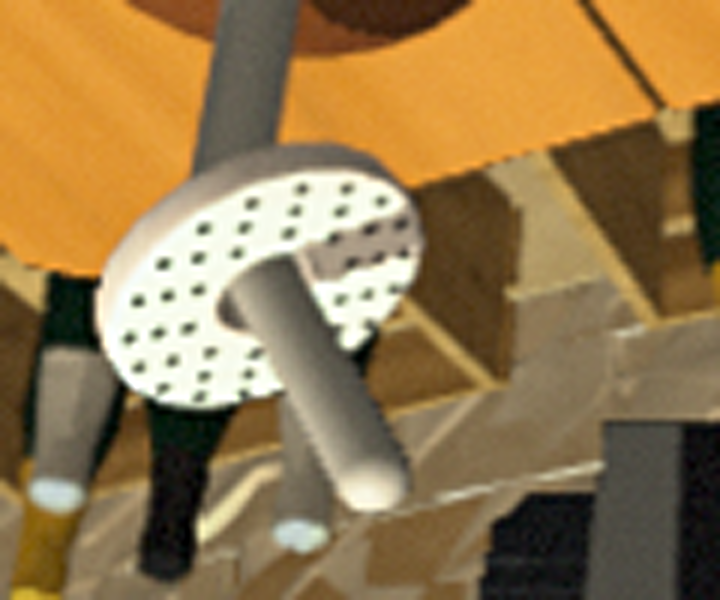

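The oblique view shows the peg leaving the disc face at about (208,226). That matches the predicted top face of a home disc, (208.0,226.1), so the disc is against the collar. Next is the plunger.

```bash
python3 -m pendant '0 4 0 0 8 0 0;0 4 0 0 8 0 0;0 4 0 0 8 0 0;0 4 0 0 8 0 0;0 3 0 0 4 0 0'; python3 - <<'E'
from h import *
goto((.49,-.0115,.16),down(-.38))
E
```

```text
clock: 16.8
tool_pos: [0.4961, -0.0437, 0.2315]
tool_rot: [-1.127, 1.561, -1.563]
wrist_force: [0.7, -0.7, -0.2]
gripper_width: -0.0004
shift cm [ 7.11  2.73 -1.95] turn [-3.22  0.23  0.53] t 16.8
```

```bash
python3 -m pendant '3 1.4 -1 -2 0 0 0;3 1.2 -0.8 -1 0 0 0;0 0 0 0 0 0 0'; python3 - <<'E'
from h import *
goto((.49,-.0115,.15),down(-.38))
c=cam("wrist");cv2.imwrite("pics/w22.png",c["frame"])
print(proj(c,(.49,-.0115,.127)))
E
```

```text
clock: 17.1
tool_pos: [0.4976, -0.0108, 0.1695]
tool_rot: [-1.302, 1.56, -1.679]
wrist_force: [-0.7, -0.8, -1.2]
gripper_width: 0.0002
shift cm [ 1.95 -0.32 -0.69] turn [0.18 0.16 0.59] t 17.1
[[278.61766807 228.99000114]]
```

View pics/w22.png

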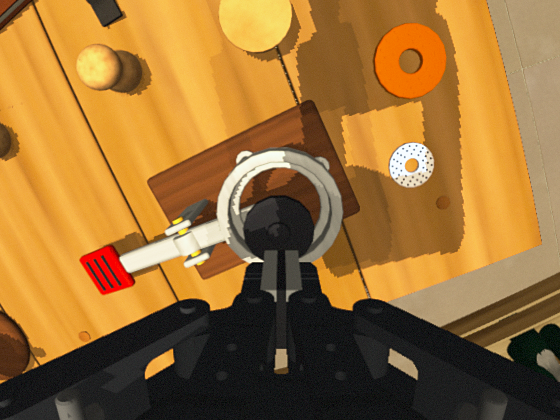

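```bash
python3 -m pendant '1 -0.3 -0.4 0 0 0 0;1 0 -0.3 0 0 0 0;1 0 0 0 0 0 0;0 0 0 0 0 0 0'; python3 - <<'E'
from h import *
goto((.49,-.0115,.097),down(-.38))
E
```

```text
clock: 17.55
tool_pos: [0.4939, -0.016, 0.1432]
tool_rot: [-0.66, 1.554, -1.041]
wrist_force: [-0.0, -0.5, 0.4]
gripper_width: -0.0001
shift cm [ 4.61  0.32 -0.59] turn [-0.09  0.75  0.59] t 17.55
```

```bash
python3 -m pendant '0.4 0.3 -0.5 0 0.6 0.5 0;0.9 0 0 0 0 0 0;0.9 0 0 0 0 0 0;0.9 0 0 0 0 0 0'; python3 - <<'E'
from h import *
goto((.49,-.0115,.097),down(-.38))
E
```

```text
clock: 17.95
tool_pos: [0.4919, -0.0123, 0.1169]
tool_rot: [0.038, 1.566, -0.345]
wrist_force: [-4.2, 0.4, 6.1]
gripper_width: 0.0002
shift cm [ 1.99  0.   -0.22] turn [-0.19  0.28 -0.01] t 17.95
```

```bash
python3 -m pendant '0.8 0 -0.1 0 0 0 0;0.6 0 0 0 0 0 0;0.5 0 0 0 0 0 0'; python3 -m pendant '0.4 0 0 0 0 0 0'; python3 -m pendant '0.4 0 0 0 0 0 0'
```

```text
clock: 18.25
tool_pos: [0.4919, -0.0123, 0.1006]
tool_rot: [0.098, 1.565, -0.285]
wrist_force: [-3.1, 0.1, 6.0]
gripper_width: 0.0001
clock: 18.35
tool_pos: [0.4919, -0.0123, 0.0973]
tool_rot: [0.126, 1.566, -0.257]
wrist_force: [-2.5, -0.2, 5.2]
gripper_width: -0.0001
clock: 18.45
tool_pos: [0.4923, -0.0123, 0.0966]
tool_rot: [0.118, 1.567, -0.265]
wrist_force: [-12.7, 1.5, 37.7]
gripper_width: 0.0
```

```bash
python3 -m pendant '-0.5 0 0 0 0 0 0;-2 0 0 0 0 0 0;-4 0 0 0 0 0 0;-4 0 -3 0 0 0 0;-4 0 -3 0 0 0 0'; python3 -m pendant '-3 2 -3 0 0 0 0;0 4 -2 0 0 0 0;0 4 0 0 0 0 0;0 4 0 0 0 0 3;0 4 0 0 0 0 6'; python3 -m pendant '0 4 0 0 0 0 6;0 4 0 0 0 0 6;0 0 0 0 0 0 6';python3 - <<'E'
from h import *
c=cam("scene");cv2.imwrite("pics/s23.png",c["frame"])
t=cam("top");crop(t,"t23",170,150,240,130,3.3)
def red(c,box):
    x,y,w,h=box;f=cv2.cvtColor(c["frame"][y:y+h,x:x+w],cv2.COLOR_BGR2HSV)
    m=((f[...,1]>190)&((f[...,0]<6)|(f[...,0]>174))&(f[...,2]>110)).astype(np.uint8)
    cs=cv2.findContours(m,0,2)[0];r=cv2.minAreaRect(max(cs,key=cv2.contourArea));return np.array(r[0])+[x,y]
print(red(t,(285,180,35,30)))
E
```

```text
clock: 18.95
tool_pos: [0.434, 0.0104, 0.2418]
tool_rot: [3.106, 1.564, 2.72]
wrist_force: [0.7, 0.8, -0.2]
gripper_width: 0.0003
clock: 19.45
tool_pos: [0.4575, 0.1997, 0.2854]
tool_rot: [0.676, 1.552, 0.282]
wrist_force: [0.8, -0.3, -1.0]
gripper_width: 0.0283
clock: 19.75
tool_pos: [0.4897, 0.2812, 0.2865]
tool_rot: [0.8, 1.549, 0.411]
wrist_force: [0.3, -0.9, -0.4]
gripper_width: 0.06
[301.5 194. ]
```

View pics/s23.png

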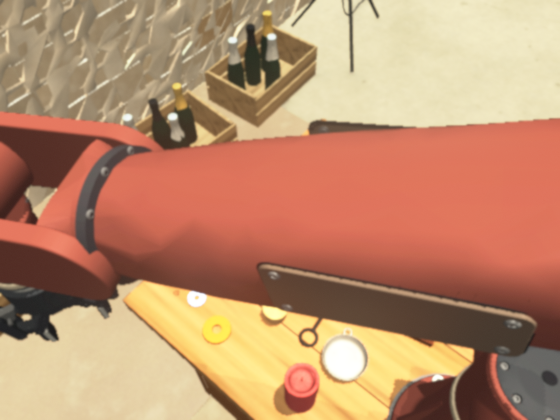

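View pics/t23.png

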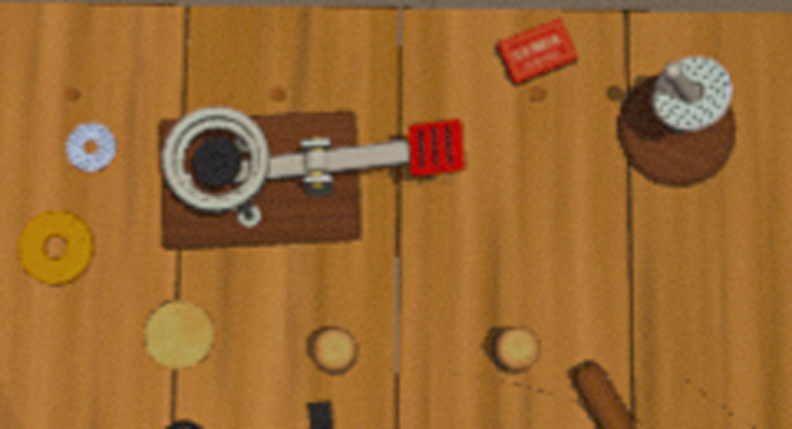

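Top view: the paddle is back at (301.5,194), against (301.5,194.5) at the start. The plunger head is low in the ring, the disc is on the peg, and the corks and bung are at their starting pixels.

```bash
python3 - <<'E'
from cell import env
print(env.job_done(),env.read_state()["clock"])
E
```

```text
the job is handed in; nothing more can be done
the job is handed in; nothing more can be done
```

The job is done and handed in, about 20 s into the 64 s allowed; the hand-in reports no verdict.

**What I did**
- I pressed the paddle down to its stop, where the force rose to about 39 N.
- I lifted the raised disc off by its edge and slid it down the peg until it met the collar with about 20 N.
- I let go, then pushed the plunger down to its stop, where the force rose to about 38 N.
- I opened the gripper and parked the arm clear of everything.

**Last checks**
- **Disc:** an oblique wrist picture shows the peg leaving the disc's face within about 1 px of where it should for a disc against the collar.
- **Paddle and plunger:** in the last top picture the paddle is back within 0.5 px of its start and the plunger head is low in the ring.
- **Corks and bung:** in the same picture they are at their starting pixels.

**Disagreements and gaps**
- **Collar contact:** when the disc met the collar, the arm's pose read about 2 mm short of the height I expected; the oblique picture cleared this up.
- **Grip width:** the gripper read 53 mm across the 56 mm disc throughout, and I did not find out why. The grip never slipped.
- **Scene camera:** the arm blocked this camera's view of the peg and ring in its last picture, so the final check rests on the top view.

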